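# Restart the tripped sand mixer from its control desk

### The arm

A 6-joint arm with a two-finger parallel gripper is mounted at the origin on the work surface. World frame = base frame: x ahead of the robot, y to its left, z up, the work surface at z = 0. Lengths are in m, angles in rad, forces in N, time in s.
With the tool pointing down it reaches from about 0.2 to 0.875 m from the base axis. Payload 3.4 kg.
Tool frame: the origin (TCP) lies between the finger pads; the fingertips stand bot.tip_extent ahead of it and the grasp point (between the pads) is the TCP (bot.tip_extent is the distance from the TCP to the fingertips, in m); z points along the fingers, y is the direction in which the jaws open and shut (so a half turn about z gives the same grasp; the last joint's range is limited). The gripper opens to 94 mm and grips with 3 to 60 N. Pads are 16 mm wide; open, the fingers measure 119 mm over their backs; the gripper's body (75 mm by 177 mm) begins 78 mm behind the grasp point.
Start: joints at [1.176, 0.276, 1.505, -0, 1.361, -0.121], TCP at [0.155, 0.554, 0.224] pointing down, gripper open.
Joint ranges: [-2.89, 2.89], [-0.75, 2.08], [0.22, 2.7], [-1.18, 4.32], [0.11, 2.71], [-2.7, 2.7]. Speed limits (rad/s): [2.57, 2.57, 3.14, 3.14, 3.14, 3.14].

### API

Orientations are given as a unit quaternion [w, x, y, z].
In Python, from plant import bot gives the robot as it stands.
- The arm moves only by the tool drive_tool, never from a script. Its argument "increments" is one flat list of numbers, 7 for each row, row after row: the shift along the tool's x, y, z in m, then the turn, a rotation vector about the tool's x, y, z in rad, then the gripper's target within -1 to 1 (fully open at 1, half-way at 0, shut at -1). In form: [tx, ty, tz, ax, ay, az, gripper, tx, ty, tz, ax, ay, az, gripper, ...]. A call has 1 to 5 rows; each row is the pose to reach, as a shift and turn from the pose commanded when the call began, along the tool's axes at that moment; what a row does not reach only later rows make up. A row lasts 1/12 s, in which the tool goes at most 41.7 mm and 7.16 degrees, less where a joint would pass 70% of its speed; a pose out of reach is approached as far as the arm can. A call with a gripper value outside its range is refused whole. The fingers move at their own pace and stop on an object; "newtons" is the grip in N (left out, the last holds). Time passes only in rows, so rows that repeat a pose let the fingers close. It gives the time, the measured TCP pose, the force and the opening at its end, in the units of the state.
- bot.sense(): the state, without advancing time (a new reading comes with each control period).
- bot.get_image(name): name is "scene" or "top" or "wrist"; returns the picture (400x640x3 uint8, red, green, blue); there is no depth.
- bot.get_calibration(name): a dict with "vfov" (degrees; the focal length in pixels is half the picture's height over the tangent of half this angle, whatever the lens; pixels are square), "cx", "cy" (the principal point, pixels), "dist" ([k1, k2, p1, p2, k3] as OpenCV has them; the pictures are not rectified), "extrinsics" (4x4, takes a point from camera to world coordinates); the wrist camera has in their place "T_tool_cam" (4x4, takes a point from camera to tool coordinates, whose origin is the TCP and whose axes are the flange's). Camera axes: x right, y down, z forward; pixel columns grow to the right and rows downward; lengths in m; the calibration is good to about 2 mm. A picture is of the moment at which its call begins: read the wrist's pose just before it. get_calibration takes no time and is no camera call.
- bot.finish_job(): hands the job in, once; it reports no verdict.
The state is a dict: "clock": time; "q": joint angles; "joint_velocities": joint speeds; "joint_torque": joint torques, N m; "eef_pos": TCP position; "tool_rot": TCP orientation; "force": force on the tool from outside, world axes, zero at the start; "wrist_torque": the same for the moment, N m; "finger_gap": opening from 0.0 (shut) to 1.0 (fully open).
Only numpy, scipy, OpenCV 4.12 (cv2) and the standard library are available. Lean on these libraries where they do the work, as an engineer would, in place of code of your own. Each camera call takes 0.05 s, during which the arm holds its last target.

### The job

The sand mixer has tripped out; bring it back up from its control desk on the bench, pressing with the fingertips only. First push the popped-out breaker button fully home, next rock the main switch right over to on by its raised far end, then press the round start button well in and keep it in for about two seconds while the warning horn sounds, and let it go. Do not press the square inching button or the palm-head stop button, and leave the loose tools and other things lying around the desk where they are.

Things in the scene. Friction and masses are not known exactly. Their poses are not given: they have to be found in the camera images.
- desk: Grey sloping control desk bolted to the bench, 275 mm deep, 380 mm wide, turned up to 15 degrees. 55 mm high in front; its face rises 14 degrees away from the robot to a level ledge 105 mm high at the back. Origin: centre of its underside; x away from the robot, y to the left. Controls in a row are at least 75 mm apart, the front and back rows 95 mm.
- panel: Aluminium front plate, 196 x 366 x 2 mm, origin at its middle on the desk face; x up the slope, y left, z the outward normal, along which all buttons move. Front row (x = -45 mm), left to right: rocker, two push buttons (start and inching, either order), palm-head stop. Back row (x = +50 mm): ammeter (72 mm square, 11 mm proud), pilot lamp (19 mm proud), two breakers at y = -45 and -120 mm.
- tripped_breaker (a joint): Travel (m) of the popped-out push-to-reset breaker: 0 = popped out, 0.012 = fully home, where it stops. It resists with about 5 N and stays where it is pushed. It is in either of the two breaker places.
- tripped_top (a point): Middle of the top of the popped-out breaker's round black button, 16 mm in diameter, standing 22 mm above the desk face (10 mm when home) out of a steel nut 8 mm high and 27 mm across. The point moves with the button; z is the outward normal.
- set_breaker (a joint): Travel (m) of the other breaker, the same in every way but already home (0.012).
- set_top (a point): Middle of the top of the other breaker's button, about 10 mm above the desk face.
- rocker (a joint): Angle (rad) of the main rocker switch: 0 = off (near half flat, far half raised), 0.4 = on (far half pressed right down and flat, near half raised). Needs about 3 N at its end and stays where it is left. Black, 50 mm long up the slope, 30 mm wide, shallow V top, in a 65 x 44 mm grey frame 8 mm high at panel x = -45, y = 125 mm.
- rocker_far_end (a point): Point on top of the rocker's raised far half, 18 mm from its pivot line: press here along the panel's normal. The pivot line is 15 mm above the desk face; the point is 22 mm above the face when off and 15 mm when on; the tip of the raised half is 25 mm above. The point's axes turn with the rocker.
- start_button (a joint): Travel (m) of the start button: 0 = out, 0.007 = fully pressed, where it stops. A spring pushes it out with 1 N at rest and 6 N fully pressed.
- start_top (a point): Middle of the top of the start button: ROUND flat black head, 34 mm in diameter, top 21 mm above the desk face, on a 42 mm round steel collar 10 mm high. At panel y = +45 or -30 mm. Moves with the button; z is the outward normal.
- inch_button (a joint): Travel (m) of the inching button, 0 = out; same spring and stroke as the start button. Not to be pressed.
- inch_top (a point): Middle of the top of the inching button: SQUARE flat black head 28 x 28 mm, same height and collar as the start button, in the other of the two places.
- stop_button (a joint): Travel (m) of the stop button, 0 = out, stroke 0.007, 2 to 9 N. Not to be pressed.
- stop_top (a point): Middle of the top of the stop button: black mushroom head 44 mm in diameter, top 38.5 mm above the desk face, at panel x = -45, y = -128 mm.
- sprue_pin: Loose tapered wooden pin, 30 mm in diameter at the foot, 45 mm high, standing on the desk's ledge behind the pilot lamp. Origin: centre of its underside. Leave alone.
- spanner: Loose steel spanner, 150 mm long, lying across the ledge behind the breakers. Origin under its middle. Leave alone.
- trowel: Loose moulder's trowel, about 230 mm long, 23 mm high, lying on the bench in front of the desk. Origin where blade and handle meet, on the underside. Leave alone.
- strike_bar: Loose wooden strike-off bar, 300 x 38 x 14 mm, on the bench left of the desk. Origin under its middle. Leave alone.
- brush: Loose bench brush, 200 mm long, on the bench right of the desk. Origin under its middle. Leave alone.
- parting_tin: Loose tin, 72 mm in diameter, 95 mm high, on the bench right of the desk. Origin under its middle. Leave alone.
- pattern: Loose turned wooden pattern, 104 mm in diameter, 45 mm high, on the bench left of the desk. Origin under its middle. Leave alone.

How it is judged:
By the outcome, as a careful person would: the job done as asked, in the order asked, and still so for the second after the job is handed in, with the robot touching nothing.
It also fails if it takes over 54 s, if anything falls off the work surface, if the arm or the gripper's body presses on something with over 40 N, if the wrist force passes 120 N, or if a joint passes its speed limit or range.

## Working session

There is one attempt and no reset: what is moved stays moved. The work goes in short steps, Python scripts to look and compute and a tool call to move; the robot and the scene stay as the last step left them, time stands still between calls to the robot, and variables do not carry over. Pictures are saved under pics/ and viewed, and the job is handed in when it is done.

Besides the shell and the picture viewer there is one more tool, called after "Request:" by a JSON object that holds its "method" and its "body", one argument or row to a line. drive_tool: Moves the arm, as the interface text tells. Its arguments: {"type":"object","properties":{"increments":{"type":"array","items":{"type":"number"}},"newtons":{"type":"number"}},"required":["increments"]}

```bash
ls; mkdir -p pics; python3 - <<'E'
from plant import bot
import cv2,numpy as np
print(bot.sense(), bot.tip_extent)
for n in("scene","top","wrist"):
    c=bot.get_calibration(n);print(n,c)
    cv2.imwrite(f"pics/{n}0.png",bot.get_image(n)[:,:,::-1])
E
```

```text
pics
{'clock': 0.0, 'q': array([ 1.17597040e+00,  2.76585915e-01,  1.50612230e+00,  2.67373252e-05,
        1.36071513e+00, -1.20989449e-01]), 'joint_velocities': array([ 0.00102629, -0.00039893,  0.00175173,  0.00016565, -0.00094337,
       -0.0008065 ]), 'joint_torque': array([ 1.15517025e-05, -4.04596281e+01, -2.37235469e+01,  7.01265153e-02,
        3.43246234e-02, -1.75866790e-04]), 'eef_pos': array([0.15527589, 0.55307577, 0.22361423]), 'tool_rot': array([-2.46106503e-04,  1.36493564e-01,  9.90640535e-01, -8.81738795e-04]), 'force': array([-0.22557739,  0.05592561, -0.01123864]), 'wrist_torque': array([-0.03537914,  0.01216643, -0.04425554]), 'finger_gap': 1.0033748931185695} 0.019
scene {'vfov': 56.93253223981154, 'cx': 318.003075512898, 'cy': 197.68719428652741, 'dist': array([-0.06287088,  0.        ,  0.        ,  0.        ,  0.        ]), 'extrinsics': array([[ 0.81662001,  0.37409792, -0.43952533,  0.95045988],
       [ 0.57705386, -0.51353764,  0.63504955, -0.46042765],
       [ 0.01185791, -0.77222396, -0.63523976,  0.64765027],
       [ 0.        ,  0.        ,  0.   
[... 264 characters left out ...]
     [-0.99941875, -0.0199562 , -0.02763904,  0.07929551],
       [ 0.02915036, -0.07990104, -0.99637647,  1.15857204],
       [ 0.        ,  0.        ,  0.        ,  1.        ]])}
wrist {'vfov': 60.31576360334699, 'cx': 321.6926970361832, 'cy': 200.35552641704868, 'dist': array([-0.0196073,  0.       ,  0.       ,  0.       ,  0.       ]), 'T_tool_cam': array([[ 2.65828107e-04, -9.69237770e-01, -2.46126135e-01,
         7.10940068e-02],
       [ 9.99999959e-01,  2.32070773e-04,  1.66160074e-04,
        -4.95679337e-04],
       [-1.03929937e-04, -2.46126169e-01,  9.69237792e-01,
        -1.60516266e-01],
       [ 0.00000000e+00,  0.00000000e+00,  0.00000000e+00,
         1.00000000e+00]])}
```

View pics/top0.png

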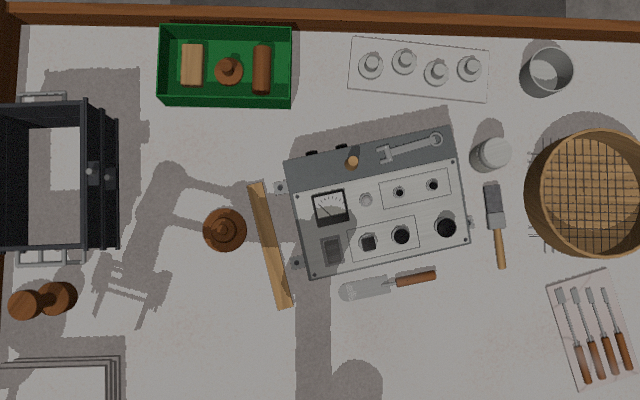

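View pics/scene0.png

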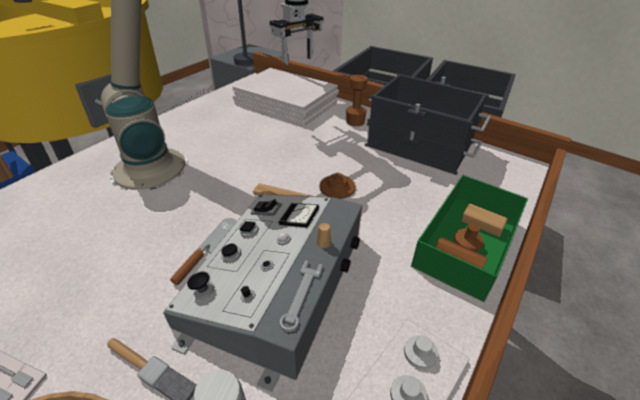

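View pics/wrist0.png

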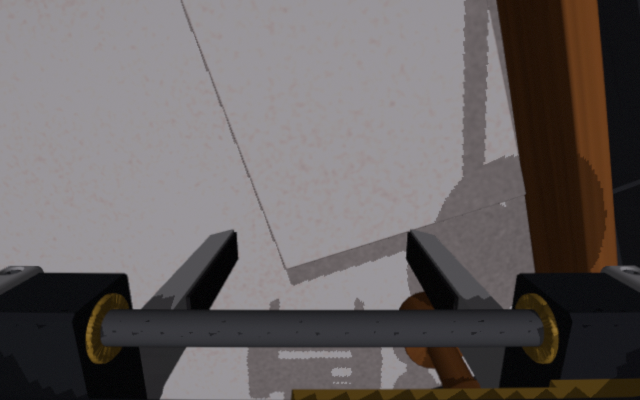

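```bash
python3 - <<'E'
import cv2
a=cv2.imread("pics/top0.png")[95:290,270:490]
cv2.imwrite("pics/topz.png",cv2.resize(a,None,fx=3,fy=3,interpolation=cv2.INTER_CUBIC)[:600])
b=cv2.imread("pics/scene0.png")[185:385,150:380]
cv2.imwrite("pics/scenez.png",cv2.resize(b,None,fx=3,fy=3,interpolation=cv2.INTER_CUBIC))
E
```

```text
(no output)
```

View pics/topz.png

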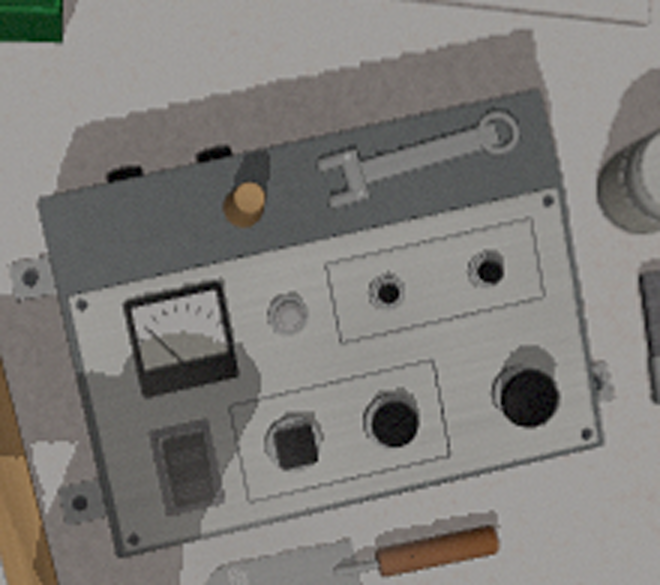

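View pics/scenez.png

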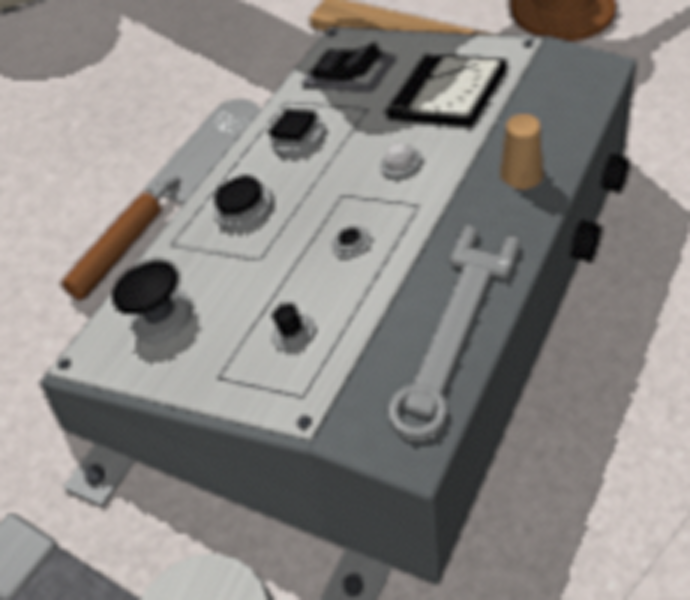

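```bash
cat > h.py <<'E'
import numpy as np,cv2
from scipy.optimize import least_squares
from scipy.spatial.transform import Rotation as R
def K(c,h=400):
    f=h/2/np.tan(np.radians(c["vfov"])/2); return np.array([[f,0,c["cx"]],[0,f,c["cy"]],[0,0,1.]])
def ray(c,T,uv):
    p=cv2.undistortPoints(np.array(uv,float).reshape(-1,1,2),K(c),c["dist"]).reshape(-1,2)
    d=np.c_[p,np.ones(len(p))]@T[:3,:3].T
    return T[:3,3],d/np.linalg.norm(d,axis=1)[:,None]
def tri(rs):
    A=0;b=0
    for o,d in rs:
        P=np.eye(3)-np.outer(d,d);A=A+P;b=b+P@o
    return np.linalg.solve(A,b)
PT=dict(tripped=(.05,-.12,.022),set=(.05,-.045,.010),start=(-.045,-.03,.021),inch=(-.045,.045,.021),stop=(-.045,-.128,.0385),
 bl=(.098,.183,.002),br=(.098,-.183,.002),fl=(-.098,.183,.002),fr=(-.098,-.183,.002),rk=(-.045,.125,.015))
SL=R.from_euler('y',-14,degrees=True)
def pose(p): return np.array(p[:3]),R.from_euler('z',p[3])*SL
def fit(obs,w=None):
    # obs: list (name,o,d)
    def f(p):
        t,r=pose(p);e=[]
        for n,o,d in obs:
            v=t+r.apply(PT[n])-o; e.append(v-d*(v@d))
        return np.concatenate(e)
    s=least_squares(f,[.5,0,.08,0.2],loss='soft_l1',f_scale=.003)
    t,r=pose(s.x); 
    res={}
    for n,o,d in obs:
        v=t+r.apply(PT[n])-o; res.setdefault(n,[]).append(np.round(1e3*np.linalg.norm(v-d*(v@d)),1))
    return s.x,res
def dark(img,c,r,th):
    g=cv2.cvtColor(img,cv2.COLOR_BGR2GRAY); x,y=c
    m=np.zeros_like(g);m[y-r:y+r+1,x-r:x+r+1]=(g[y-r:y+r+1,x-r:x+r+1]<th)*255
    n,l,s,ce=cv2.connectedComponentsWithStats(m)
    k=1+np.argmax(s[1:,4]);return ce[k],s[k]
E
python3 - <<'E'
from h import *
from plant import bot
S={"top":dict(tripped=(433,185,8),set=(399,192,8),start=(401,236,13),inch=(368,243,13),stop=(446,227,14)),
"scene":dict(tripped=(246,291,8),set=(266,264,7),start=(230,250,12),inch=(248,227,10),stop=(199,281,13))}
obs=[];by={}
for v in S:
    im=cv2.imread(f"pics/{v}0.png");c=bot.get_calibration(v)
    for n,(x,y,r) in S[v].items():
        ce,s=dark(im,(x,y),r,50);print(v,n,ce.round(1),s[2:])
        o,d=ray(c,c["extrinsics"],ce);obs.append((n,o,d[0]));by.setdefault(n,[]).append((o,d[0]))
for n in by: print(n,tri(by[n]).round(4))
# corner screws/plate corners skipped
x,res=fit(obs);print(x,np.degrees(x[3]),res)
t,r=pose(x)
for n in PT: print(n,(t+r.apply(PT[n])).round(4))
E
```

```text
top tripped [432.9 185.1] [ 8  7 45]
top set [399.1 192.3] [ 7  6 33]
top start [401.1 236. ] [ 15  15 180]
top inch [368.5 243.4] [ 14  14 150]
top stop [446.  227.3] [ 19  19 278]
scene tripped [245.7 291.7] [ 9 10 65]
scene set [266.  263.5] [ 5  4 18]
scene start [229.1 250.1] [ 15  13 139]
scene inch [247.3 226.5] [ 15  10 106]
scene stop [198.6 281.6] [ 21  20 308]
tripped [ 0.6241 -0.2078  0.1066]
set [ 0.6072 -0.1347  0.1014]
start [ 0.5124 -0.1428  0.0854]
inch [ 0.4948 -0.0707  0.0861]
stop [ 0.533  -0.239   0.0979]
[ 0.55231406 -0.1019919   0.07521435  0.252365  ] 14.459449312720944 {'tripped': [np.float64(0.7), np.float64(1.7)], 'set': [np.float64(1.0), np.float64(3.8)], 'start': [np.float64(0.9), np.float64(1.1)], 'inch': [np.float64(1.4), np.float64(0.6)], 'stop': [np.float64(1.6), np.float64(2.3)]}
tripped [ 0.6241 -0.2074  0.1087]
set [ 0.6082 -0.1341  0.097 ]
start [ 0.5126 -0.1432  0.0847]
inch [ 0.4939 -0.0706  0.0847]
stop [ 0.533  -0.2392  0.1017]
bl [0.5982 0.0988 0.1009]
br [ 0.6896 -0.2556  0.1009]
fl [0.4141 0.0513 0.0534]
fr [ 0.5055 -0.3031  0.0534]
rk [0.4753 0.0072 0.0789]
```

```bash
cat >> h.py <<'E'
import json
def go(bot,pp,p=None,tip=True):
    """pp: fingertip point in panel frame"""
    if p is None: p=json.load(open("pose.json"))
    t,r=pose(p)
    M=r.as_matrix();Rd=np.c_[-M[:,0],M[:,1],-M[:,2]]
    tgt=t+r.apply(pp)-Rd[:,2]*bot.tip_extent
    s=bot.sense();q=s["tool_rot"];Rc=R.from_quat([q[1],q[2],q[3],q[0]])
    print("clock",round(s["clock"],2),"tcp",s["eef_pos"].round(4),"tgt",tgt.round(4),"gap",round(s["finger_gap"],2))
    tipw=s["eef_pos"]+Rc.as_matrix()[:,2]*bot.tip_extent
    print("tip in panel",r.inv().apply(tipw-t).round(4),"force n",round(float(s["force"]@M[:,2]),2))
    print("shift",Rc.inv().apply(tgt-s["eef_pos"]).round(4),"turn",(Rc.inv()*R.from_matrix(Rd)).as_rotvec().round(4))
E
echo "[0.5523,-0.102,0.078,0.2524]">pose.json
python3 -c "
from h import *
from plant import bot
go(bot,(-.02,0,.12))"
```

```text
clock 0.15 tcp [0.1553 0.5532 0.2238] tgt [ 0.5009 -0.1152  0.208 ] gap 1.0
tip in panel [-0.1835  0.7336  0.1765] force n -0.04
shift [-0.5135 -0.5501  0.0165] turn [-0.0656 -0.2392 -0.5234]
```

Request:
{"method": "drive_tool", "body": {
  "increments": [-0.14,-0.15,-0.02,-0.03,-0.12,-0.26,-1,-0.14,-0.15,-0.02,-0.03,-0.12,-0.26,-1,-0.14,-0.15,-0.02,-0.03,-0.12,-0.26,-1,-0.14,-0.15,-0.02,-0.03,-0.12,-0.26,-1,-0.14,-0.15,-0.02,-0.03,-0.12,-0.26,-1],
  "newtons": 20
}}

```text
clock: 0.57
eef_pos: [0.2494, 0.3693, 0.2444]
tool_rot: [0.061, 0.006, 0.998, 0.006]
force: [0.4, 0.4, -0.1]
finger_gap: 0.682
```

```bash
python3 -c "
from h import *
from plant import bot
go(bot,(-.02,0,.12))"
```

```text
clock 0.57 tcp [0.2494 0.3693 0.2444] tgt [ 0.5009 -0.1152  0.208 ] gap 0.68
tip in panel [-0.1325  0.5317  0.185 ] force n -0.26
shift [-0.2511 -0.4823  0.061 ] turn [-0.0349 -0.1192 -0.2612]
```

Request:
{"method": "drive_tool", "body": {
  "increments": [-0.1,-0.19,0.0,-0.03,-0.12,-0.26,-1,-0.1,-0.19,0.0,-0.03,-0.12,-0.26,-1,-0.1,-0.19,0.0,-0.03,-0.12,-0.26,-1,-0.1,-0.19,0.0,-0.03,-0.12,-0.26,-1,-0.1,-0.19,0.0,-0.03,-0.12,-0.26,-1]
}}

```text
clock: 0.98
eef_pos: [0.3415, 0.1869, 0.2537]
tool_rot: [0.122, -0.124, 0.985, 0.013]
force: [1.0, 0.1, 1.1]
finger_gap: 0.329
```

```bash
python3 -c "
from h import *
from plant import bot
go(bot,(-.02,0,.12))"
```

```text
clock 0.98 tcp [0.3415 0.1869 0.2537] tgt [ 0.5009 -0.1152  0.208 ] gap 0.33
tip in panel [-0.0855  0.3323  0.1834] force n 0.86
shift [-0.0658 -0.332   0.065 ] turn [-0.0043  0.0014 -0.0011]
```

Request:
{"method": "drive_tool", "body": {
  "increments": [-0.05,-0.18,0.03,0,0,0,-1,-0.05,-0.18,0.03,0,0,0,-1,-0.05,-0.18,0.03,0,0,0,-1,-0.05,-0.18,0.03,0,0,0,-1,-0.05,-0.18,0.03,0,0,0,-1]
}}

```text
clock: 1.4
eef_pos: [0.4423, 0.0237, 0.2371]
tool_rot: [0.122, -0.121, 0.985, 0.012]
force: [0.5, 1.3, -0.3]
finger_gap: 0.007
```

Request:
{"method": "drive_tool", "body": {
  "increments": [-0.02,-0.15,0.03,0,0,0,-1,-0.02,-0.15,0.03,0,0,0,-1,-0.02,-0.15,0.03,0,0,0,-1,-0.02,-0.15,0.03,0,0,0,-1,-0.02,-0.15,0.03,0,0,0,-1]
}}

```text
clock: 1.82
eef_pos: [0.5055, -0.1166, 0.2124]
tool_rot: [0.121, -0.121, 0.985, 0.012]
force: [0.2, -0.2, 0.5]
finger_gap: 0.006
```

```bash
python3 -c "
from h import *
from plant import bot
go(bot,(-.02,0,.12))
s=bot.sense();json.dump([s['eef_pos'].tolist(),s['tool_rot'].tolist()],open('w1.json','w'))
cv2.imwrite('pics/w1.png',bot.get_image('wrist')[:,:,::-1])
"
```

```text
clock 1.82 tcp [ 0.5055 -0.1166  0.2124] tgt [ 0.5009 -0.1152  0.208 ] gap 0.01
tip in panel [-0.015  -0.0026  0.1232] force n 0.4
shift [0.005  0.0024 0.0032] turn [-0.0079 -0.0003 -0.0074]
```

View pics/w1.png

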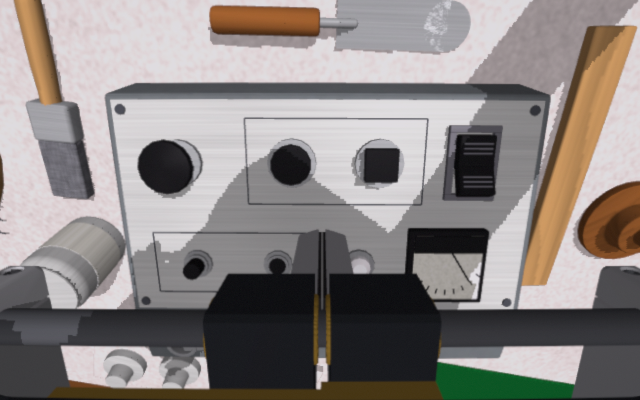

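```bash
python3 - <<'E'
import cv2
a=cv2.imread("pics/w1.png")
t=[cv2.resize(a[y:y+60,x:x+80],None,fx=5,fy=5,interpolation=cv2.INTER_CUBIC) for x,y in((155,240),(240,240),(251,135),(435,120))]
cv2.imwrite("pics/w1z.png",cv2.vconcat([cv2.hconcat(t[:2]),cv2.hconcat(t[2:])]))
E
```

```text
(no output)
```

View pics/w1z.png

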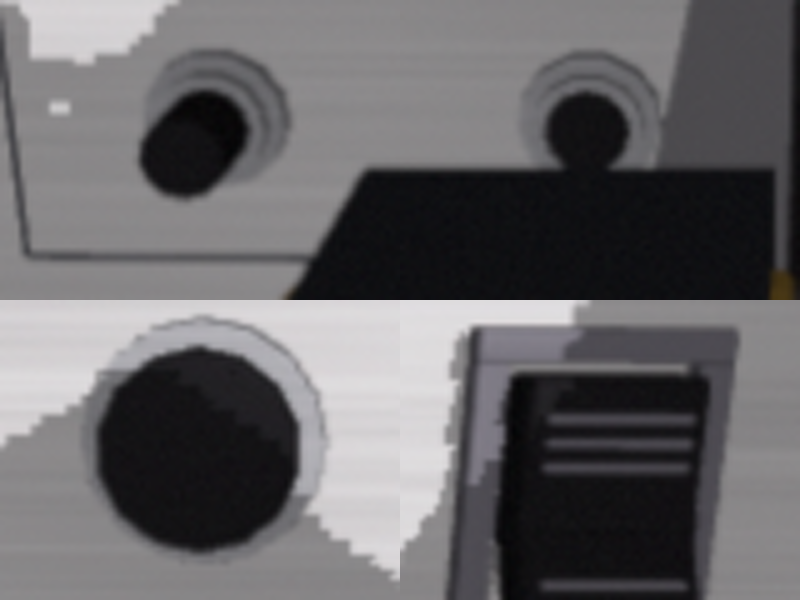

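```bash
python3 - <<'E'
from h import *
from plant import bot
PT.update(f1=(-.0775,.103,.008),f2=(-.0775,.147,.008))
p,q=json.load(open("w1.json"));c=bot.get_calibration("wrist")
Tt=np.eye(4);Tt[:3,:3]=R.from_quat([*q[1:],q[0]]).as_matrix();Tt[:3,3]=p
Tw=Tt@c["T_tool_cam"]
im=cv2.imread("pics/w1.png")
W=dict(tripped=(191.4,270.6),set=(277.4,266.4),start=(290.6,165),f1=(449,125.6),f2=(503,125.6))
W["inch"]=dark(im,(381,165),18,45)[0];W["stop"]=dark(im,(165,167),30,45)[0];print(W)
ow=[(n,*[a if a.ndim==1 else a[0] for a in ray(c,Tw,uv)]) for n,uv in W.items()]
ct=bot.get_calibration("top")
T=dict(tripped=(432.9,185.1),set=(399.1,192.3),start=(401.1,236),inch=(368.5,243.4),stop=(446,227.3))
ot=[];
for n,uv in T.items():
    o,d=ray(ct,ct["extrinsics"],uv);ot.append((n,o,d[0]))
for nm,ob in(("w",ow),("t",ot),("wt",ow+ot)):
    x,res=fit(ob);print(nm,x.round(4),{k:[float(z) for z in v] for k,v in res.items()})
    t,r=pose(x)
    for n in("tripped","start","rk"):print(n,(t+r.apply(PT[n])).round(4))
for n in T: print(n,tri([(o,d) for k,o,d in ow+ot if k==n]).round(4))
E
```

```text
{'tripped': (191.4, 270.6), 'set': (277.4, 266.4), 'start': (290.6, 165), 'f1': (449, 125.6), 'f2': (503, 125.6), 'inch': array([380.86384545, 164.85372585]), 'stop': array([165.26459854, 166.63093066])}
w [ 0.5528 -0.1016  0.0775  0.239 ] {'tripped': [0.5], 'set': [1.0], 'start': [0.2], 'f1': [0.8], 'f2': [0.9], 'inch': [0.9], 'stop': [1.6]}
tripped [ 0.6231 -0.208   0.111 ]
start [ 0.5125 -0.1423  0.087 ]
rk [0.4772 0.0087 0.0812]
t [ 0.5536 -0.1033  0.067   0.2458] {'tripped': [0.7], 'set': [0.9], 'start': [0.7], 'inch': [0.0], 'stop': [0.5]}
tripped [ 0.6246 -0.2092  0.1005]
start [ 0.5136 -0.1443  0.0765]
rk [0.4773 0.0064 0.0707]
wt [ 0.5532 -0.1014  0.0768  0.2415] {'tripped': [1.1, 1.2], 'set': [1.1, 1.0], 'start': [0.3, 0.2], 'f1': [0.5], 'f2': [1.2], 'inch': [0.8, 0.9], 'stop': [1.5, 1.5]}
tripped [ 0.6238 -0.2075  0.1102]
start [ 0.513  -0.1421  0.0863]
rk [0.4773 0.0087 0.0805]
tripped [ 0.6241 -0.2075  0.1102]
set [ 0.6077 -0.1342  0.1014]
start [ 0.5129 -0.1423  0.0861]
inch [ 0.4951 -0.0701  0.0855]
stop [ 0.5332 -0.2387  0.0987]
```

```bash
echo "[0.553,-0.1015,0.079,0.241]">pose.json
python3 -c "
from h import *
from plant import bot
go(bot,(.05,-.12,.06))"
```

```text
clock 1.87 tcp [ 0.5038 -0.1137  0.2125] tgt [ 0.6102 -0.211   0.1677] gap 0.0
tip in panel [-1.690e-02 -1.000e-04  1.227e-01] force n -0.64
shift [-0.0665 -0.12    0.0629] turn [-0.0019 -0.0013  0.0039]
```

Request:
{"method": "drive_tool", "body": {
  "increments": [-0.0665,-0.12,0.02,0,0,0,-1,-0.0665,-0.12,0.04,0,0,0,-1,-0.0665,-0.12,0.063,0,0,0.004,-1,-0.0665,-0.12,0.063,0,0,0.004,-1,-0.0665,-0.12,0.063,0,0,0.004,-1]
}}

```text
clock: 2.28
eef_pos: [0.6119, -0.2092, 0.1654]
tool_rot: [0.12, -0.121, 0.985, 0.014]
force: [0.1, 0.6, 0.3]
finger_gap: 0.002
```

Request:
{"method": "drive_tool", "body": {
  "increments": [0,0,0,0,0,0,-1,0,0,0,0,0,0,-1,0,0,0,0,0,0,-1]
}}

```text
clock: 2.53
eef_pos: [0.6094, -0.2065, 0.1701]
tool_rot: [0.121, -0.122, 0.985, 0.014]
force: [-0.0, -0.2, 0.8]
finger_gap: 0.004
```

```bash
python3 -c "
from h import *
from plant import bot
go(bot,(.05,-.12,.028))
cv2.imwrite('pics/w2.png',bot.get_image('wrist')[:,:,::-1])
"
```

```text
clock 2.53 tcp [ 0.6094 -0.2065  0.1701] tgt [ 0.6177 -0.2092  0.1367] gap 0.0
tip in panel [ 0.0509 -0.1154  0.0622] force n 0.82
shift [ 0.0009 -0.0045  0.0342] turn [-0.0017  0.0007  0.0053]
```

View pics/w2.png

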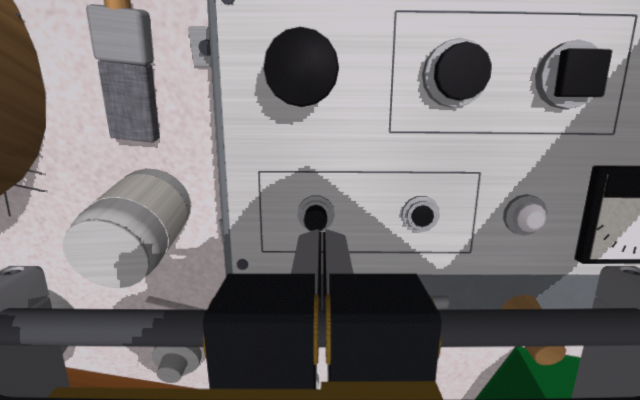

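Request:
{"method": "drive_tool", "body": {
  "increments": [0.001,-0.0045,0.01,0,0,0,-1,0.001,-0.0045,0.02,0,0,0,-1,0.001,-0.0045,0.03,0,0,0,-1,0.001,-0.0045,0.034,0,0,0,-1,0.001,-0.0045,0.034,0,0,0,-1]
}}

```text
clock: 3.0
eef_pos: [0.6174, -0.21, 0.1337]
tool_rot: [0.12, -0.121, 0.985, 0.015]
force: [0.5, 0.4, 0.1]
finger_gap: 0.004
```

Request:
{"method": "drive_tool", "body": {
  "increments": [0,0,0,0,0,0,-1,0,0,0,0,0,0,-1,0,0,0,0,0,0,-1]
}}

```text
clock: 3.25
eef_pos: [0.6186, -0.211, 0.1362]
tool_rot: [0.122, -0.121, 0.985, 0.013]
force: [0.1, 0.2, 1.4]
finger_gap: 0.007
```

```bash
python3 -c "
from h import *
from plant import bot
go(bot,(.05,-.12,.010))
cv2.imwrite('pics/w3.png',bot.get_image('wrist')[150:320,200:440,::-1].repeat(3,0).repeat(3,1))
"
```

```text
clock 3.25 tcp [ 0.6186 -0.211   0.1362] tgt [ 0.6219 -0.2081  0.1192] gap 0.01
tip in panel [ 0.0503 -0.1221  0.0274] force n 1.33
shift [0.0003 0.0021 0.0174] turn [-0.0025  0.0008  0.0041]
```

View pics/w3.png

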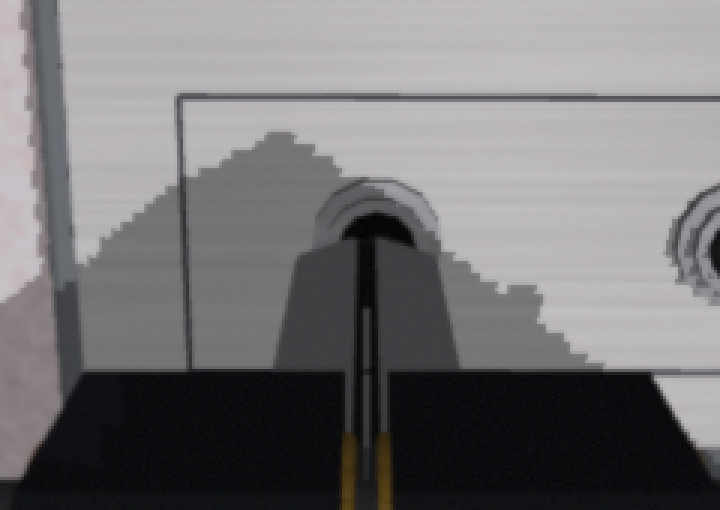

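Request:
{"method": "drive_tool", "body": {
  "increments": [0,0.002,0.002,0,0,0,-1,0,0.002,0.004,0,0,0,-1,0,0.002,0.007,0,0,0,-1,0,0.002,0.01,0,0,0,-1,0,0.002,0.01,0,0,0,-1]
}}

```text
clock: 3.72
eef_pos: [0.6204, -0.2081, 0.126]
tool_rot: [0.121, -0.121, 0.985, 0.014]
force: [-0.6, 1.7, 1.4]
finger_gap: 0.003
```

```bash
python3 -c "
from h import *
from plant import bot
go(bot,(.05,-.12,.010))
"
```

```text
clock 3.72 tcp [ 0.6204 -0.2081  0.126 ] tgt [ 0.6219 -0.2081  0.1192] gap 0.0
tip in panel [ 0.0502 -0.1196  0.017 ] force n 1.38
shift [ 0.0002 -0.0004  0.007 ] turn [-0.0018  0.0006  0.004 ]
```

Request:
{"method": "drive_tool", "body": {
  "increments": [0,0,0.001,0,0,0,-1,0,0,0.002,0,0,0,-1,0,0,0.003,0,0,0,-1,0,0,0.004,0,0,0,-1,0,0,0.004,0,0,0,-1]
}}

```text
clock: 4.13
eef_pos: [0.6213, -0.2079, 0.1222]
tool_rot: [0.121, -0.121, 0.985, 0.014]
force: [-0.6, 0.8, 4.4]
finger_gap: 0.007
```

```bash
python3 -c "
from h import *
from plant import bot
go(bot,(.05,-.12,.010))
cv2.imwrite('pics/w4.png',bot.get_image('wrist')[150:320,200:440,::-1].repeat(3,0).repeat(3,1))
"
```

```text
clock 4.13 tcp [ 0.6213 -0.2079  0.1222] tgt [ 0.6219 -0.2081  0.1192] gap 0.01
tip in panel [ 0.0502 -0.1197  0.013 ] force n 4.37
shift [ 0.0002 -0.0003  0.003 ] turn [-0.0017  0.0006  0.0039]
```

View pics/w4.png

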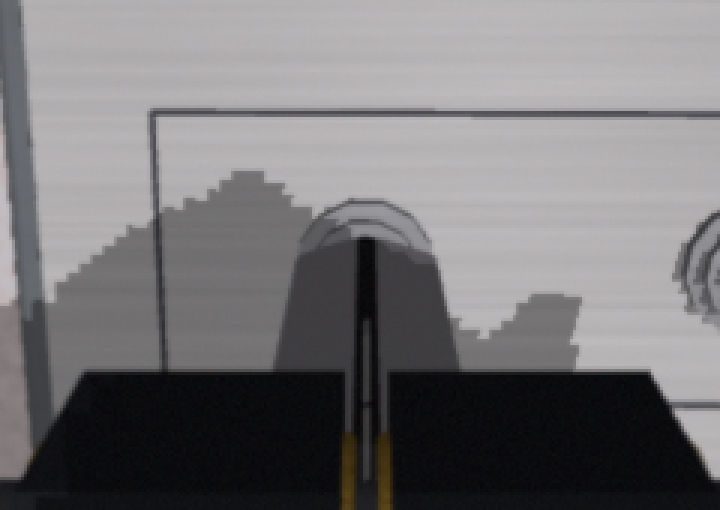

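Request:
{"method": "drive_tool", "body": {
  "increments": [0,0,0.001,0,0,0,-1,0,0,0.002,0,0,0,-1,0,0,0.003,0,0,0,-1,0,0,0.003,0,0,0,-1,0,0,0.003,0,0,0,-1]
}}

```text
clock: 4.6
eef_pos: [0.6217, -0.2078, 0.1206]
tool_rot: [0.122, -0.121, 0.985, 0.013]
force: [-4.4, 2.0, 11.3]
finger_gap: 0.008
```

Request:
{"method": "drive_tool", "body": {
  "increments": [0,0,0.001,0,0,0,-1,0,0,0.002,0,0,0,-1,0,0,0.002,0,0,0,-1]
}}

```text
clock: 4.85
eef_pos: [0.6219, -0.2078, 0.1205]
tool_rot: [0.122, -0.122, 0.985, 0.013]
force: [-9.7, 2.9, 20.3]
finger_gap: 0.005
```

```bash
python3 -c "
from h import *
from plant import bot
go(bot,(.05,-.12,.010))
"
```

```text
clock 4.85 tcp [ 0.6219 -0.2078  0.1205] tgt [ 0.6219 -0.2081  0.1192] gap 0.0
tip in panel [ 0.0503 -0.1198  0.0112] force n 21.85
shift [ 0.0003 -0.0003  0.0012] turn [-0.0028  0.001   0.0052]
```

Request:
{"method": "drive_tool", "body": {
  "increments": [0,0,-0.01,0,0,0,-1,0,0,-0.03,0,0,0,-1,0,0,-0.06,0,0,0,-1,0.02,0.03,-0.08,0,0,0,-1,0.03,0.06,-0.08,0,0,0,-1]
}}

```text
clock: 5.27
eef_pos: [0.5617, -0.1637, 0.1908]
tool_rot: [0.124, -0.12, 0.985, 0.011]
force: [0.1, 0.8, -0.5]
finger_gap: 0.005
```

Request:
{"method": "drive_tool", "body": {
  "increments": [0,0,0,0,0,0,-1,0,0,0,0,0,0,-1]
}}

```text
clock: 5.43
eef_pos: [0.5597, -0.1605, 0.1873]
tool_rot: [0.121, -0.122, 0.985, 0.013]
force: [-0.0, 0.3, -0.4]
finger_gap: 0.003
```

```bash
python3 -c "
from h import *
from plant import bot
go(bot,(-.027,.125,.07))
cv2.imwrite('pics/w5.png',bot.get_image('wrist')[:,:,::-1])
cv2.imwrite('pics/s5.png',bot.get_image('scene')[185:385,150:380,::-1].repeat(3,0).repeat(3,1))
"
```

```text
clock 5.43 tcp [ 0.5597 -0.1605  0.1873] tgt [0.4768 0.0085 0.1588] gap 0.0
tip in panel [ 0.0189 -0.0589  0.0879] force n -0.38
shift [0.0449 0.1842 0.0175] turn [-0.0024 -0.0003  0.0052]
```

View pics/w5.png

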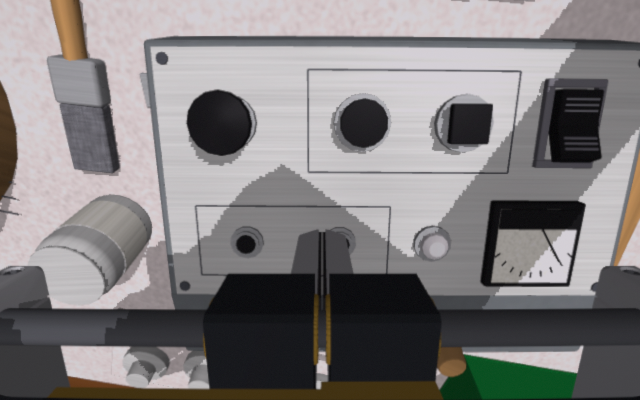

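View pics/s5.png

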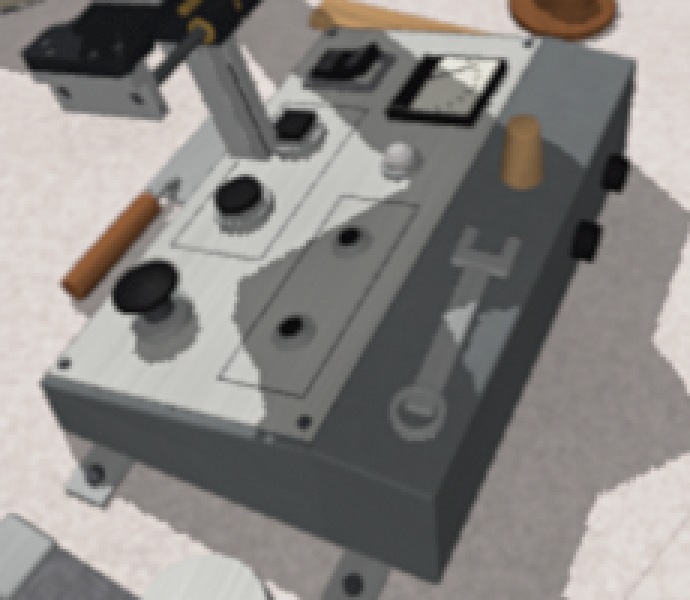

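Request:
{"method": "drive_tool", "body": {
  "increments": [0.045,0.184,0,0,0,0.004,-1,0.045,0.184,0,0,0,0.004,-1,0.045,0.184,0,0,0,0.004,-1,0.045,0.184,0.0,0,0,0.004,-1,0.045,0.184,0.017,0,0,0.004,-1]
}}

```text
clock: 5.95
eef_pos: [0.4778, 0.0094, 0.161]
tool_rot: [0.123, -0.119, 0.985, 0.014]
force: [0.9, 0.3, -0.5]
finger_gap: 0.004
```

Request:
{"method": "drive_tool", "body": {
  "increments": [0,0,0,0,0,0,-1,0,0,0,0,0,0,-1,0,0,0,0,0,0,-1]
}}

```text
clock: 6.2
eef_pos: [0.4799, 0.0066, 0.16]
tool_rot: [0.122, -0.119, 0.985, 0.013]
force: [-0.7, -0.3, 0.6]
finger_gap: 0.006
```

```bash
echo "[0.553,-0.1015,0.080,0.241]">pose.json
python3 -c "
from h import *
from plant import bot
go(bot,(-.027,.125,.035))
cv2.imwrite('pics/w6.png',bot.get_image('wrist')[:,:,::-1])
"
```

```text
clock 6.2 tcp [0.4799 0.0066 0.16  ] tgt [0.485  0.0105 0.1259] gap 0.01
tip in panel [-0.0245  0.1224  0.0696] force n 0.74
shift [0.0026 0.0027 0.0346] turn [-0.0035  0.0017  0.0002]
```

View pics/w6.png

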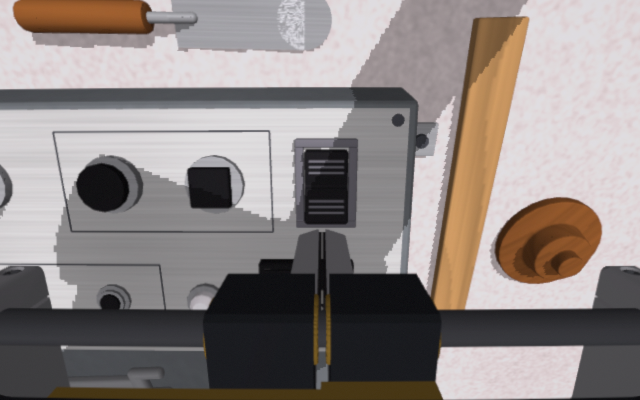

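Request:
{"method": "drive_tool", "body": {
  "increments": [0.0025,0.003,0.01,0,0,0,-1,0.0025,0.003,0.02,0,0,0,-1,0.0025,0.003,0.03,0,0,0,-1,0.0025,0.003,0.034,0,0,0,-1,0.0025,0.003,0.034,0,0,0,-1]
}}

```text
clock: 6.67
eef_pos: [0.4836, 0.0108, 0.1255]
tool_rot: [0.121, -0.118, 0.985, 0.014]
force: [0.4, 0.1, -0.4]
finger_gap: 0.007
```

Request:
{"method": "drive_tool", "body": {
  "increments": [0,0,0,0,0,0,-1,0,0,0,0,0,0,-1,0,0,0,0,0,0,-1]
}}

```text
clock: 6.92
eef_pos: [0.4834, 0.0116, 0.1267]
tool_rot: [0.122, -0.119, 0.985, 0.013]
force: [-0.5, -0.5, 0.5]
finger_gap: 0.002
```

```bash
python3 -c "
from h import *
from plant import bot
go(bot,(-.027,.125,.015))
cv2.imwrite('pics/w7.png',bot.get_image('wrist')[100:300,200:440,::-1].repeat(3,0).repeat(3,1))
"
```

```text
clock 6.92 tcp [0.4834 0.0116 0.1267] tgt [0.4897 0.0117 0.1065] gap 0.0
tip in panel [-0.0281  0.1264  0.0361] force n 0.63
shift [-0.0011 -0.0014  0.0211] turn [-0.0027  0.0014 -0.0002]
```

View pics/w7.png

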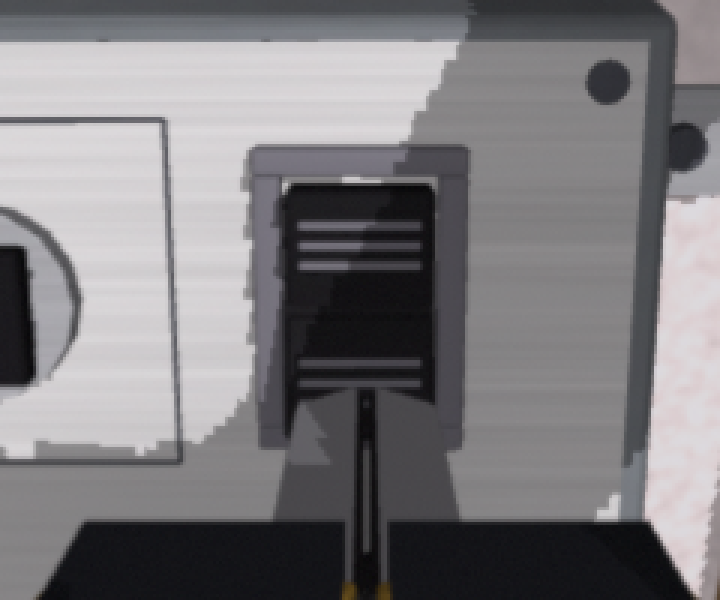

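Request:
{"method": "drive_tool", "body": {
  "increments": [-0.001,-0.001,0.005,0,0,0,-1,-0.001,-0.001,0.009,0,0,0,-1,-0.001,-0.001,0.013,0,0,0,-1,-0.001,-0.001,0.016,0,0,0,-1,-0.001,-0.001,0.019,0,0,0,-1]
}}

```text
clock: 7.38
eef_pos: [0.4898, 0.0123, 0.1083]
tool_rot: [0.123, -0.119, 0.985, 0.013]
force: [0.4, 0.5, 3.3]
finger_gap: 0.006
```

Request:
{"method": "drive_tool", "body": {
  "increments": [0,0,0.001,0,0,0,-1,0,0,0.002,0,0,0,-1,0,0,0.003,0,0,0,-1]
}}

```text
clock: 7.63
eef_pos: [0.4896, 0.0123, 0.1065]
tool_rot: [0.122, -0.12, 0.985, 0.013]
force: [-9.8, -0.5, 25.4]
finger_gap: 0.003
```

```bash
python3 -c "
from h import *
from plant import bot
go(bot,(-.027,.125,.015))
"
```

```text
clock 7.63 tcp [0.4896 0.0123 0.1065] tgt [0.4897 0.0117 0.1065] gap 0.0
tip in panel [-0.0269  0.1256  0.015 ] force n 26.97
shift [ 0.0001 -0.0007 -0.    ] turn [-0.0027  0.0016  0.0009]
```

Hard stop at exactly 15 mm height: fully over. Retreat and look.

Request:
{"method": "drive_tool", "body": {
  "increments": [0,0,-0.01,0,0,0,-1,0,0,-0.03,0,0,0,-1,0,0,-0.05,0,0,0,-1,0,0,-0.055,0,0,0,-1,0,0,-0.055,0,0,0,-1]
}}

```text
clock: 8.05
eef_pos: [0.4762, 0.0092, 0.1591]
tool_rot: [0.122, -0.119, 0.985, 0.013]
force: [0.6, 0.0, 0.3]
finger_gap: 0.009
```

```bash
python3 -c "
from h import *
from plant import bot
go(bot,(-.045,-.030,.07))
cv2.imwrite('pics/w8.png',bot.get_image('wrist')[:,:,::-1])
cv2.imwrite('pics/s8.png',bot.get_image('scene')[185:385,150:380,::-1].repeat(3,0).repeat(3,1))
"
```

```text
clock 8.05 tcp [0.4762 0.0092 0.1591] tgt [ 0.4968 -0.1462  0.1555] gap 0.01
tip in panel [-0.0276  0.1258  0.0694] force n 0.16
shift [ 0.0175 -0.1559 -0.0002] turn [-0.0029  0.0015  0.0004]
```

View pics/w8.png

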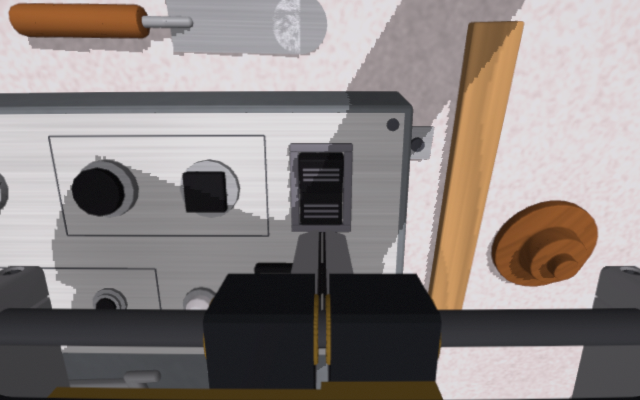

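View pics/s8.png

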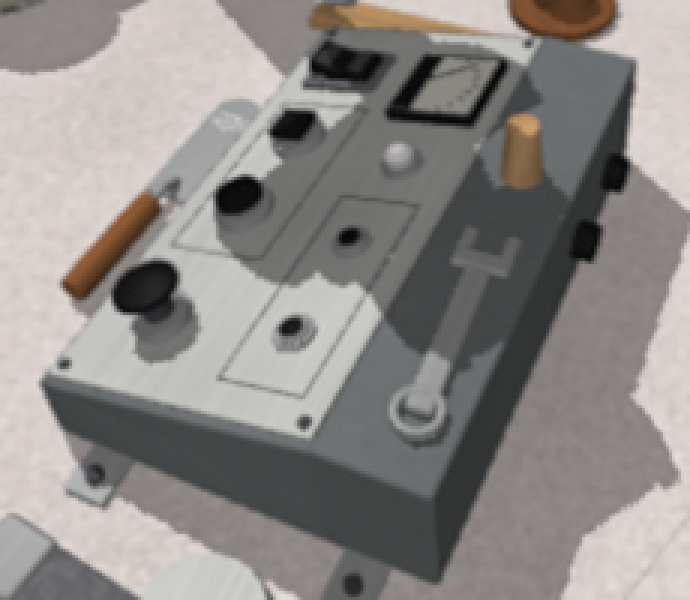

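Request:
{"method": "drive_tool", "body": {
  "increments": [0.0175,-0.156,0,0,0,0,-1,0.0175,-0.156,0,0,0,0,-1,0.0175,-0.156,0,0,0,0,-1,0.0175,-0.156,0,0,0,0,-1,0.0175,-0.156,0,0,0,0,-1]
}}

```text
clock: 8.57
eef_pos: [0.4982, -0.1519, 0.1528]
tool_rot: [0.121, -0.117, 0.986, 0.012]
force: [0.0, -0.8, 0.8]
finger_gap: 0.006
```

Request:
{"method": "drive_tool", "body": {
  "increments": [0,0,0,0,0,0,-1,0,0,0,0,0,0,-1,0,0,0,0,0,0,-1]
}}

```text
clock: 8.82
eef_pos: [0.4959, -0.1446, 0.1533]
tool_rot: [0.12, -0.12, 0.985, 0.015]
force: [0.1, 0.8, 0.3]
finger_gap: 0.002
```

```bash
python3 -c "
from h import *
from plant import bot
go(bot,(-.045,-.030,.030))
cv2.imwrite('pics/w9.png',bot.get_image('wrist')[:,:,::-1])
"
```

```text
clock 8.82 tcp [ 0.4959 -0.1446  0.1533] tgt [ 0.5062 -0.1439  0.1167] gap 0.0
tip in panel [-0.046  -0.0282  0.0681] force n 0.22
shift [-0.0011 -0.0018  0.0381] turn [ 0.0004 -0.0014  0.0007]
```

View pics/w9.png

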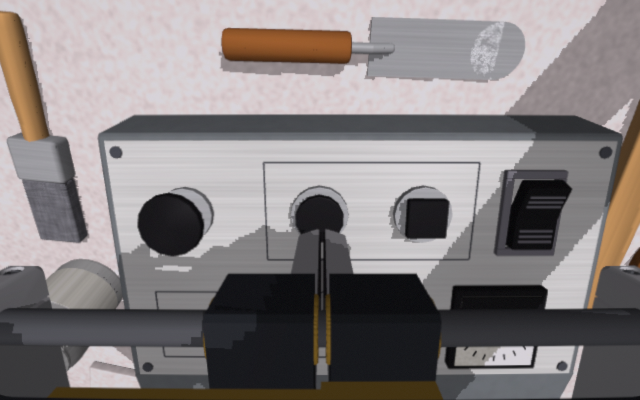

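Request:
{"method": "drive_tool", "body": {
  "increments": [-0.001,-0.002,0.01,0,0,0,-1,-0.001,-0.002,0.02,0,0,0,-1,-0.001,-0.002,0.03,0,0,0,-1,-0.001,-0.002,0.037,0,0,0,-1,-0.001,-0.002,0.037,0,0,0,-1]
}}

```text
clock: 9.28
eef_pos: [0.506, -0.1446, 0.1164]
tool_rot: [0.12, -0.119, 0.985, 0.015]
force: [-0.6, -0.1, 0.2]
finger_gap: 0.006
```

Request:
{"method": "drive_tool", "body": {
  "increments": [0,0,0,0,0,0,-1,0,0,0,0,0,0,-1,0,0,0,0,0,0,-1]
}}

```text
clock: 9.53
eef_pos: [0.5073, -0.146, 0.119]
tool_rot: [0.122, -0.119, 0.985, 0.013]
force: [0.3, -0.5, 0.1]
finger_gap: 0.006
```

```bash
python3 -c "
from h import *
from plant import bot
go(bot,(-.045,-.030,.014))
"
```

```text
clock 9.53 tcp [ 0.5073 -0.146   0.119 ] tgt [ 0.51   -0.143   0.1011] gap 0.01
tip in panel [-0.0439 -0.0323  0.0322] force n 0.07
shift [0.0011 0.0023 0.0182] turn [-0.0025  0.0008  0.0001]
```

Request:
{"method": "drive_tool", "body": {
  "increments": [0.001,0.002,0.008,0,0,0,-1,0.001,0.002,0.013,0,0,0,-1,0.001,0.002,0.018,0,0,0,-1,0.001,0.002,0.021,0,0,0,-1,0.001,0.002,0.022,0,0,0,-1]
}}

```text
clock: 9.95
eef_pos: [0.5103, -0.143, 0.1006]
tool_rot: [0.122, -0.12, 0.985, 0.013]
force: [-18.7, 1.3, 40.6]
finger_gap: 0.004
```

```bash
python3 -c "
from h import *
from plant import bot
go(bot,(-.045,-.030,.014))
"
```

```text
clock 9.95 tcp [ 0.5103 -0.143   0.1006] tgt [ 0.51   -0.143   0.1011] gap 0.0
tip in panel [-0.0448 -0.0302  0.0134] force n 43.72
shift [ 0.0002  0.0002 -0.0006] turn [-0.0028  0.0007  0.0026]
```

Request:
{"method": "drive_tool", "body": {
  "increments": [0,0,-0.002,0,0,0,-1,0,0,-0.002,0,0,0,-1,0,0,-0.002,0,0,0,-1,0,0,-0.002,0,0,0,-1,0,0,-0.002,0,0,0,-1]
}}

```text
clock: 10.37
eef_pos: [0.5101, -0.1431, 0.1012]
tool_rot: [0.122, -0.12, 0.985, 0.013]
force: [-9.6, -0.1, 20.3]
finger_gap: 0.01
```

Request:
{"method": "drive_tool", "body": {
  "increments": [0,0,0,0,0,0,-1,0,0,0,0,0,0,-1,0,0,0,0,0,0,-1,0,0,0,0,0,0,-1,0,0,0,0,0,0,-1]
}}

```text
clock: 10.78
eef_pos: [0.5101, -0.1431, 0.1012]
tool_rot: [0.122, -0.12, 0.985, 0.013]
force: [-9.4, 0.0, 21.7]
finger_gap: 0.008
```

Request:
{"method": "drive_tool", "body": {
  "increments": [0,0,0,0,0,0,-1,0,0,0,0,0,0,-1,0,0,0,0,0,0,-1,0,0,0,0,0,0,-1,0,0,0,0,0,0,-1]
}}

```text
clock: 11.2
eef_pos: [0.51, -0.1431, 0.1011]
tool_rot: [0.122, -0.12, 0.985, 0.013]
force: [-8.9, 0.5, 21.0]
finger_gap: 0.005
```

Request:
{"method": "drive_tool", "body": {
  "increments": [0,0,0,0,0,0,-1,0,0,0,0,0,0,-1,0,0,0,0,0,0,-1,0,0,0,0,0,0,-1,0,0,0,0,0,0,-1]
}}

```text
clock: 11.62
eef_pos: [0.51, -0.1431, 0.1011]
tool_rot: [0.122, -0.12, 0.985, 0.013]
force: [-9.4, 0.2, 21.2]
finger_gap: 0.005
```

Request:
{"method": "drive_tool", "body": {
  "increments": [0,0,0,0,0,0,-1,0,0,0,0,0,0,-1,0,0,0,0,0,0,-1,0,0,0,0,0,0,-1,0,0,-0.015,0,0,0,-1]
}}

```text
clock: 12.03
eef_pos: [0.5064, -0.1436, 0.1131]
tool_rot: [0.121, -0.119, 0.985, 0.014]
force: [-0.0, -0.7, -0.1]
finger_gap: 0.005
```

Request:
{"method": "drive_tool", "body": {
  "increments": [0,0,-0.03,0,0,0,-1,0,0,-0.06,0,0,0,-1,0,0,-0.1,0,0,0,-1,0,0,-0.1,0,0,0,-1,0,0,-0.1,0,0,0,-1]
}}

```text
clock: 12.45
eef_pos: [0.4842, -0.1502, 0.2126]
tool_rot: [0.123, -0.119, 0.985, 0.012]
force: [0.3, 0.1, -0.8]
finger_gap: 0.005
```

Request:
{"method": "drive_tool", "body": {
  "increments": [0,0,0,0,0,0,-1,0,0,0,0,0,0,-1,0,0,0,0,0,0,-1,0,0,0,0,0,0,-1,0,0,0,0,0,0,-1]
}}

```text
clock: 12.87
eef_pos: [0.4829, -0.1491, 0.2095]
tool_rot: [0.12, -0.119, 0.985, 0.014]
force: [-0.5, -0.5, 0.2]
finger_gap: 0.005
```

```bash
python3 -c "
from h import *
from plant import bot
go(bot,(-.045,-.030,.014))
cv2.imwrite('pics/w10.png',bot.get_image('wrist')[:,:,::-1])
cv2.imwrite('pics/s10.png',bot.get_image('scene')[185:385,150:380,::-1].repeat(3,0).repeat(3,1))
"
```

```text
clock 12.87 tcp [ 0.4829 -0.1491  0.2095] tgt [ 0.51   -0.143   0.1011] gap 0.01
tip in panel [-0.0457 -0.0295  0.1259] force n 0.35
shift [-0.0009 -0.0005  0.1119] turn [-0.0004 -0.0012 -0.0001]
```

View pics/w10.png

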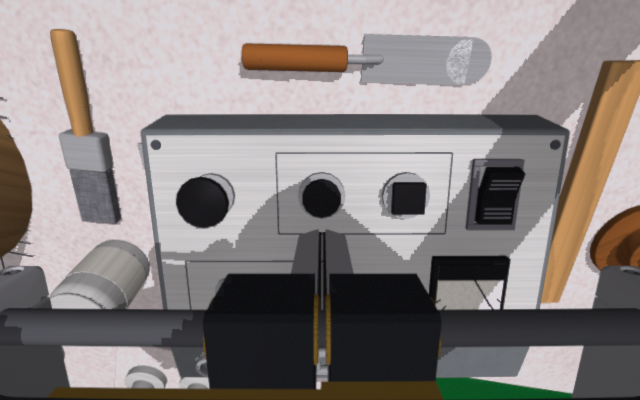

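View pics/s10.png

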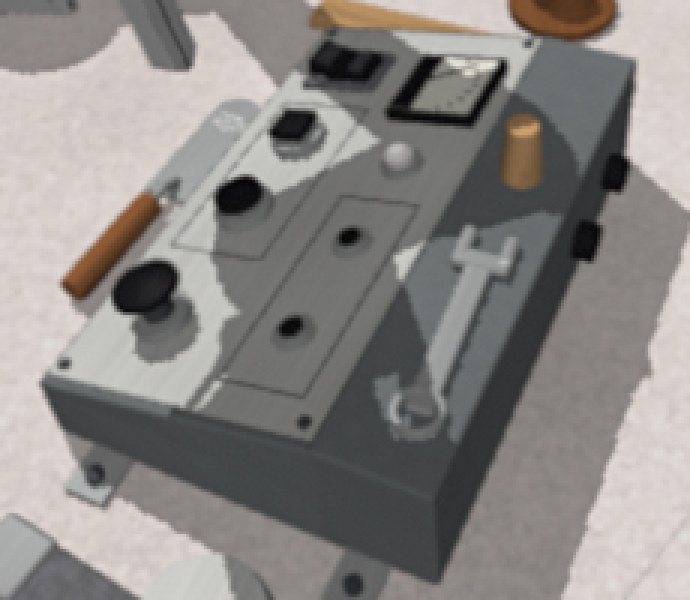

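The scene view shows both breaker buttons low, at crop (349,237) and (290,326). The rocker at (345,65) has its near half raised, the start button at (240,195) is back out, and the loose things are where they were. The fingers are clear of the desk, so I'm handing in.

```bash
python3 -c "
from plant import bot
print(bot.finish_job())"
```

```text
the job is handed in; nothing more can be done
None
```

The job is handed in at about 13 s on the clock, with all three steps done in the order asked using the closed fingertips. I have no verdict from the judge.

- **Breaker:** I pushed the popped-out one (the right-hand place, y = -120 mm) to a hard stop at about 22 N, where the fingertips read about 10 mm above the face. Afterwards it looked the same as the other breaker.
- **Rocker:** I pressed its far end to a hard stop at 15 mm above the face, at about 27 N. Afterwards the picture showed its near half raised.
- **Start button:** I pressed the round one (y = -30 mm) to its stop and held it from about 9.9 s to 11.95 s, at about 21–24 N after a brief peak of 44 N. The last picture shows it back out.

**Last checks:** the fingers are about 125 mm clear of the desk face and the measured force is about zero. The inching button and stop button were not touched, and the loose things in view have not moved.

**Disagreements:**
- The top and scene pictures put the panel 5–13 mm lower than its stated size implies, and the wrist picture 2–3 mm lower. The hard stops agreed with the stated size (middle of the face at about 80 mm).
- While the breaker was still moving, the force read only 1–4 N instead of the stated 5 N. I relied on the hard stop and the picture there.

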